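# Seat a seed box on the inclined viewing rest and light it

## Robot

A 6-joint arm with a two-finger parallel gripper is mounted at the origin on the work surface. World frame = base frame: x ahead of the robot, y to its left, z up, the work surface at z = 0. Lengths are in mm, angles in rad, forces in N, time in s.
With the tool pointing down it reaches from about 300 to 775 mm from the base axis. Payload 14.6 kg.
Tool frame: the origin (TCP) lies between the finger pads; the fingertips stand ahead of it and the grasp point (between the pads) lies 11 mm behind it (manip.finger_overhang is the z of the fingertips in the tool frame, in mm); z points along the fingers, y is the line along which they close (so a half turn about z gives the same grasp; the last joint's range is limited). The gripper opens to 94 mm and grips with 3 to 60 N. Pads are 16 mm wide; open, the fingers measure 119 mm over their backs; the gripper's body (75 mm by 177 mm) begins 78 mm behind the grasp point.
Start: joints at [-1.232, 0.3, 1.521, -0, 1.321, -0.067], TCP at [217.107, -505.326, 213.446] pointing down, gripper open.
Joint ranges: [-3.03, 3.03], [-0.79, 2.21], [0.23, 2.52], [-1.04, 4.18], [0, 3.07], [-2.55, 2.55]. Speed limits (rad/s): [2.22, 2.22, 2.57, 3.14, 3.14, 3.14].

## Interface

Orientations are given as [roll, pitch, yaw] about the fixed x, y, z axes, in that order (R = Rz(yaw) Ry(pitch) Rx(roll)).
In Python, from cell import manip gives the robot as it stands.
- The arm moves only by the tool jog_arm, never from a script. Its argument "series" is a list of rows, each a list of 7 numbers: the shift along the world's x, y, z as a fraction of full scale, then the turn, a rotation vector about the world's x, y, z as a fraction of full scale, then the closure, from 0 (fully open) to 1 (shut). In form: [[dx, dy, dz, wx, wy, wz, fingers], ...]. A call has 1 to 8 rows; each row is the pose to reach, as a shift and turn from the pose commanded when the call began; what a row does not reach only later rows make up. Full scale, the value 1, is 120 mm for a shift and 90 degrees for a turn. A row lasts 1/12 s, in which the tool goes at most 41.7 mm and 7.16 degrees, less where a joint would pass 70% of its speed; a pose out of reach is approached as far as the arm can. A call with a number of a shift or a turn outside -1 to 1 is refused whole. A call with a gripper value outside its range is refused whole. The fingers move at their own pace and stop on an object; "grip_force" is the grip in N (left out, the last holds). Time passes only in rows, so rows that repeat a pose let the fingers close. It gives the time, the measured TCP pose, the force, the opening and the grip force at its end, in the units of the state.
- manip.read_state(): the state, without advancing time (a new reading comes with each control period).
- manip.camera(name): name is "side" or "top" or "wrist"; returns a dict with "frame" (420x560x3 uint8, red, green, blue), "vfov" (degrees; the focal length in pixels is half the picture's height over the tangent of half this angle, whatever the lens; pixels are square), "cx", "cy" (the principal point, pixels), "k1" (the pictures are not rectified: a ray, as slopes to the right and down, at radius r is drawn at 1 + k1 r^2 times it, then the intrinsics apply), "R" (3x3) and "t" (3): a world point X has camera coordinates R X + t; the wrist camera has in their place "hand_eye" (4x4, takes a point from camera to tool coordinates, whose origin is the TCP and whose axes are the flange's). Camera axes: x right, y down, z forward; pixel columns grow to the right and rows downward; lengths in mm; the calibration is good to about 2 mm. A picture is of the moment at which its call begins: read the wrist's pose just before it. There is no depth.
- manip.sign_off(): hands the job in; it is judged then, once.
The state is a dict: "clock": time; "joints": joint angles; "qd": joint speeds; "effort": joint torques, N m; "eef_pos": TCP position; "eef_rot": TCP orientation; "wrist_force": force on the tool from outside, world axes, zero at the start; "moment": the same for the moment, N m; "finger_gap": finger opening in mm; "finger_force": force on a finger pad.
Only numpy, scipy, OpenCV 4.12 (cv2) and the standard library are available. Lean on these libraries where they do the work, as an engineer would, in place of code of your own. Each camera call takes 0.05 s, during which the arm holds its last target. There are 200 camera calls.

## Task

Put the blue-lidded seed box on the narrow sloping board under the lamp bar, lid up and lengthwise along the slope: lying flat on the board, centred across it, its lower end right against the orange stop. Set it down, do not drop it, and let go; then push the red switch lever all the way over, away from the robot, to turn the lamp on. Leave the spray bottle, soil tub and green bowl where they are.

Things in the scene. Friction and masses are not known exactly. Their poses are not given: they have to be found in the camera images.
- seedbox: Closed clear plastic box with brown soil in it and a blue lid of the same outline, all together 120 long (its x) x 60 wide (its y) x 40 high (its z), 110 to 210 g. Origin: centre of the underside. It starts flat on the bench, lid up. Either end may go to the stop.
- board: Sloping aluminium strip, 40 wide, 8 thick, tilted 30 degrees, fixed. Origin: on its upper face and centre line, at the uphill face of the orange stop, 45 above the bench. x runs up the slope (away from the robot, within 0.25 rad), y across, z square out of the face. Face from x = 0 to 112; stop 40 wide, x = -10 to 0, 14 proud of the face. Seated box: its origin at x = 60, y = 0, z = 0 here.
- stand: Fixed grey stand that carries board and lamp; foot 210 x 110 x 12 on the bench. Origin on the bench; the board's origin is at x = -55, z = 45 in this frame. Whether the box, let go on the board, slides down by itself or sticks depends on hidden friction (about 0.5 to 0.7).
- lamp_under (a point): Centre of the underside of the white lamp bar over the board's upper half, 212 above the bench; bar 40 deep (along the stand), 170 wide, 20 high. A gripper coming straight down on the middle of the seated box would hit it: come in and leave square to the slope. Its 16 thick post stands 87 beyond this point.
- lamp_switch (a joint): Red toggle lever on a fixed white block on the bench, left or right of the rest. 0 rad = leaning 0.5 rad towards the robot (off), 1.0 rad = end stop, leaning 0.5 rad away (on). Turns about the block's y axis and stays where left; about 1 N at the tip moves it. Starts at 0 to 0.25 rad.
- lamp_switch_tip (a point): Centre of the lever's red ball tip, 26 across, 70 from the pivot (pivot 22 above the bench over the block's origin); it stands 83 to 92 above the bench.
- lamp_switch_base: Fixed white block, 70 (x) x 50 (y) x 25 high. Origin: centre of its underside; z up; its x axis is the way the lever is pushed to switch on (away from the robot, within 0.3 rad).
- spray: Blue spray bottle, 74 across, 160 tall, its trigger head 42 out to its -x; bystander. Origin: centre of the underside.
- soil_tub: Brown-filled round tub with clear lid, 78 across, 81 tall; bystander. Origin: centre of the underside.
- green_bowl: Green plastic bowl, 120 across, 55 high; bystander. Origin: centre of the underside.
Not all that is in view belongs to the job. Of the things that look like the lamp_switch_base, take the one that is nearest to the robot's base at the start. Leave any pink or purple look-alike of the seedbox alone.

How it is judged (in metres and radians):
On the way, in this order (a step that is already met when the one before it is completed fails the run):
1. the box, held in the fingers, is lowered to within 15 mm of the board's face, over it and parallel to it within 15 degrees (contact force between the fingers and seedbox above 0.5 N and z of seedbox in the frame of board below 0.015 m and x of seedbox in the frame of board between 0.045 and 0.09 m and y of seedbox in the frame of board between -0.02 and 0.02 m and angle between the z axis of seedbox and the z axis of board, either way round below 0.26 rad), for 0.1 s.
2. the box lies seated on the board against the stop, let go (x of seedbox in the frame of board between 0.055 and 0.066 m and y of seedbox in the frame of board between -0.01 and 0.01 m and z of seedbox in the frame of board between -0.004 and 0.005 m and angle between the x axis of seedbox and the x axis of board, either way round below 0.14 rad and angle between the z axis of seedbox and the z axis of board, either way round below 0.08 rad and angle between seedbox's own z axis and vertical below 1.2 rad and contact force between the fingers and seedbox below 0.1 N), for 0.2 s.
3. the lever is pushed over to on, with the box still seated (x of seedbox in the frame of board between 0.055 and 0.066 m and y of seedbox in the frame of board between -0.01 and 0.01 m and z of seedbox in the frame of board between -0.004 and 0.005 m and angle between the x axis of seedbox and the x axis of board, either way round below 0.14 rad and angle between the z axis of seedbox and the z axis of board, either way round below 0.08 rad and angle between seedbox's own z axis and vertical below 1.2 rad and value of joint lamp_switch above 0.88 rad), for 0.1 s.
At the end, for the whole second after the job is handed in: The seed box lies at rest and released on the sloping board, lid up, flat on it (underside within 5 mm, within 4.5 degrees), along it within 8 degrees, its middle within 10 mm of the board's centre line, its lower end within 6 mm of the orange stop; the switch lever is beyond 0.88 of its 1.0 rad (all of step 3 and contact force between the fingers and seedbox below 0.1 N and linear speed of seedbox below 0.02 m/s); the robot touches nothing.
It fails at once if the spray bottle is moved more than 30 mm or tipped over (distance of spray from where it was at the start of the episode above 0.03 m or angle between spray's own z axis and vertical above 0.5 rad).
It fails at once if the soil tub is moved more than 30 mm or tipped over (distance of soil_tub from where it was at the start of the episode above 0.03 m or angle between soil_tub's own z axis and vertical above 0.5 rad).
It fails at once if the green bowl is moved more than 30 mm or tipped over (distance of green_bowl from where it was at the start of the episode above 0.03 m or angle between green_bowl's own z axis and vertical above 0.5 rad).
It also fails if it takes over 58 s, if anything falls off the work surface, if the arm or the gripper's body presses on something with over 40 N, if the wrist force passes 120 N, or if a joint passes its speed limit or range.

## Working session

There is one attempt and no reset: what is moved stays moved. The work goes in short steps, Python scripts to look and compute and a tool call to move; the robot and the scene stay as the last step left them, time stands still between calls to the robot, and variables do not carry over. Pictures are saved under pics/ and viewed, at most 10 in all, crops included, and the job is handed in when it is done.

Besides the shell and the picture viewer there is one more tool, called after "Request:" by a JSON object that holds its "name" and its "arguments". jog_arm: Moves the arm, as the interface text tells. Its arguments: {"type":"object","properties":{"series":{"type":"array"},"grip_force":{"type":"number"}},"required":["series"]}

```bash
mkdir -p pics; ls; cat > h.py <<'E'
import numpy as np, cv2
from cell import manip
def snap(n):
    s=manip.read_state(); c=manip.camera(n); c['s']=s; return c
E
python3 - <<'E'
from h import *
import pickle
for n in ('top','side'):
    c=snap(n); pickle.dump(c,open(n+'.pkl','wb'))
    cv2.imwrite(f'pics/{n}0.png',cv2.cvtColor(c['frame'],cv2.COLOR_RGB2BGR))
    print(n,c['vfov'],c['cx'],c['cy'],c['k1'],np.round(c['R'],3).tolist(),np.round(c['t']).tolist())
print(manip.read_state(), manip.finger_overhang)
E
```

```text
pics
top 57.80143148757321 284.5541957450412 212.4644613973715 0.015404297075777581 [[0.002, -1.0, -0.002], [-0.994, -0.002, -0.105], [0.105, 0.003, -0.994]] [18.0, 590.0, 1111.0]
side 51.284467274477294 273.54791679639374 209.19581847858043 -0.049292077316800346 [[-0.807, -0.591, -0.013], [-0.37, 0.521, -0.769], [0.461, -0.616, -0.639]] [461.0, 315.0, 1143.0]
{'clock': 0.1, 'joints': array([-1.23157485e+00,  3.00430834e-01,  1.52149675e+00, -1.76696273e-05,
        1.32072857e+00, -6.65623802e-02]), 'qd': array([ 0.00125896, -0.00027337, -0.0007724 , -0.00029229, -0.00167834,
        0.00113342]), 'effort': array([ 2.26321165e-03, -5.32634282e+01, -3.53280008e+01,  7.09765172e-02,
        2.35175702e-02, -8.00884709e-05]), 'eef_pos': array([ 217.04310926, -505.1169219 ,  212.94409443]), 'eef_rot': array([-3.14053037e+00, -5.36592709e-05,  4.05788210e-01]), 'wrist_force': array([ 0.50780821, -1.33597399,  0.12091305]), 'moment': array([ 0.0082082 , -0.00993115,  0.02182099]), 'finger_force': 0.0, 'finger_gap': 94.3851497403959} 8.0
```

View pics/top0.png

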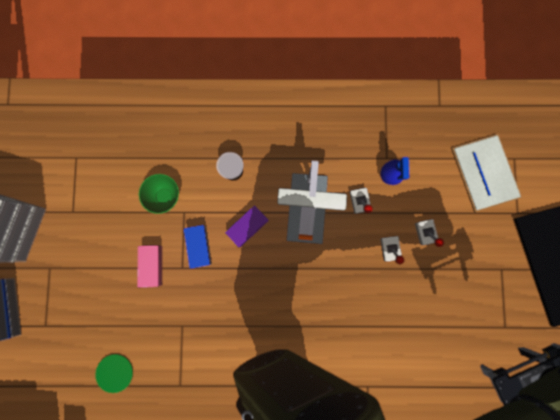

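View pics/side0.png

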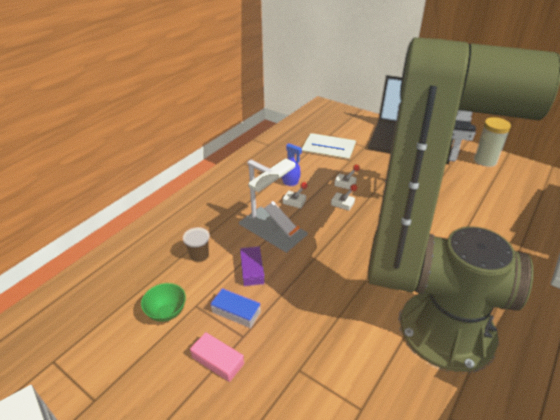

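The top view shows a blue-lidded box at (197,246), a purple decoy at (246,226), a pink decoy at (148,266) and the stand at (306,208) with its orange stop at (305,237). There are three switches, at (360,200), (392,249) and (429,233). The one at (392,249) looks nearest to the base. I'll measure it and crop it.

```bash
cat >> h.py <<'E'
from scipy.spatial.transform import Rotation as Ro
def ray(c,uv):
    uv=np.atleast_2d(np.asarray(uv,float)); H=c['frame'].shape[0]; f=H/2/np.tan(np.radians(c['vfov'])/2)
    d=(uv-[c['cx'],c['cy']])/f; r0=np.linalg.norm(d,axis=1,keepdims=True); r=r0.copy()
    for _ in range(20): r=r0/(1+c['k1']*r**2)
    d=d*np.where(r0>0,r/np.maximum(r0,1e-12),1); d=np.c_[d,np.ones(len(d))]
    if 'R' in c: R,t=np.array(c['R']),np.array(c['t']); return -R.T@t, d@R
    he=np.array(c['hand_eye']); Rt=Ro.from_euler('xyz',c['s']['eef_rot']).as_matrix()
    return c['s']['eef_pos']+Rt@he[:3,3], d@(Rt@he[:3,:3]).T
def onz(c,uv,z):
    o,d=ray(c,uv); return o+d*((z-o[2])/d[:,2])[:,None]
def two(c1,u1,c2,u2):
    o1,d1=ray(c1,u1);o2,d2=ray(c2,u2);d1=d1[0];d2=d2[0]
    a=np.linalg.lstsq(np.c_[d1,-d2],o2-o1,rcond=None)[0]; p,q=o1+a[0]*d1,o2+a[1]*d2
    return (p+q)/2,np.linalg.norm(p-q)
def blobs(c,lo,hi,amin=20):
    h=cv2.cvtColor(c['frame'],cv2.COLOR_RGB2HSV); m=cv2.inRange(h,np.array(lo),np.array(hi))
    cs,_=cv2.findContours(m,cv2.RETR_EXTERNAL,cv2.CHAIN_APPROX_NONE)
    return sorted([k for k in cs if cv2.contourArea(k)>=amin],key=lambda k:-cv2.contourArea(k))
def cen(k):
    m=cv2.moments(k); return np.array([m['m10'],m['m01']])/m['m00']
E
python3 - <<'E'
from h import *
import pickle
T=pickle.load(open('top.pkl','rb'));S=pickle.load(open('side.pkl','rb'))
def show(n,c,lo,hi,z,a=20):
    for k in blobs(c,lo,hi,a):
        u=cen(k); r=cv2.minAreaRect(onz(c,k[:,0,:],z)[:,:2].astype(np.float32))
        print(n,u.round(1),cv2.contourArea(k),'w',onz(c,u,z)[0].round(),'rect',np.round(r[0]),np.round(r[1]),round(r[2],1))
show('Tblue',T,(105,150,60),(125,255,255),40)
show('Sblue',S,(105,150,60),(125,255,255),40)
show('Tred',T,(0,150,60),(6,255,255),88,10); show('Tred2',T,(172,150,60),(180,255,255),88,10)
show('Tstop',T,(4,150,80),(13,255,255),50,10)
show('Twhite',T,(0,0,130),(180,60,255),25,60)
show('Tpurple',T,(130,100,40),(150,255,255),40)
a=T['frame'][170:270,270:460]; b=S['frame'][140:250,220:380]
a=cv2.resize(a,(800,421),interpolation=3)
cv2.imwrite('pics/cropT.png',a[:,:,::-1]); cv2.imwrite('pics/cropS.png',cv2.resize(b,(800,550),interpolation=3)[:,:,::-1])
print(ray(T,[280,210])[0],ray(S,[0,0])[0])
E
```

```text
Tblue [196.5 246.1] 722.0 w [489. 279.  40.] rect [489. 279.] [117.  59.] 11.1
Tblue [395.1 171. ] 489.5 w [ 715. -313.   40.] rect [ 717. -312.] [76. 78.] 1.7
Tblue [  5.9 310.9] 35.0 w [303. 822.  40.] rect [310. 823.] [158.   5.] 11.5
Sblue [235.4 303.9] 628.0 w [488. 286.  40.] rect [489. 286.] [114.  53.] 10.4
Tred [367.9 208.5] 45.0 w [ 596. -218.   88.] rect [ 596. -219.] [20. 23.] 0.1
Tred [439.  241.7] 43.5 w [ 502. -416.   88.] rect [ 502. -416.] [21. 20.] 43.8
Tred [399.4 259.6] 26.0 w [ 452. -303.   88.] rect [ 451. -302.] [17. 17.] 0.2
Tstop [279.9  39.8] 44525.5 w [1125.   35.   50.] rect [1116.   36.] [ 290. 1731.] 0.7
Tstop [288.4 260.7] 6652.0 w [447.   8.  50.] rect [481. -38.] [303. 530.] 40.3
Tstop [267.2 186.7] 1606.5 w [665.  72.  50.] rect [644.  88.] [174. 350.] 42.7
Tstop [409.  201.7] 1124.0 w [ 621. -348.   50.] rect [ 625. -351.] [235.  70.] 88.6
Tstop [ 19.4 179.6] 973.5 w [685. 806.  50.] rect [671. 794.] [163. 133.] 4.5
Tstop [ 23.2 404.4] 843.5 w [ 50. 745.  50.] rect [ 58. 730.] [165.  92.] 89.6
Tstop [437.9 244.8] 508.0 w [ 494. -428.   50.] rect [ 5
[... 2861 characters left out ...]
426. -470.   50.] rect [ 425. -471.] [12. 22.] 18.3
Tstop [ 12.6 104.1] 10.0 w [916. 842.  50.] rect [915. 838.] [16. 42.] 0.4
Twhite [486.8 172.4] 2898.5 w [ 714. -594.   25.] rect [ 716. -594.] [199. 141.] 17.1
Twhite [315.3 194.4] 1099.0 w [646. -73.  25.] rect [637. -67.] [175. 167.] 40.6
Twhite [229.5 164.7] 512.0 w [737. 188.  25.] rect [738. 188.] [79. 78.] 45.1
Twhite [359.6 192.1] 85.5 w [ 654. -208.   25.] rect [ 651. -208.] [51. 31.] 88.8
Twhite [389.  256.1] 71.5 w [ 461. -292.   25.] rect [ 463. -293.] [27. 33.] 0.2
Tpurple [246.2 226.1] 765.5 w [548. 133.  40.] rect [549. 134.] [ 62. 117.] 43.9
[ 469.99253418   16.67426547 1167.4166747 ] [-38.41798509 811.65138116 978.24694513]
```

View pics/cropT.png

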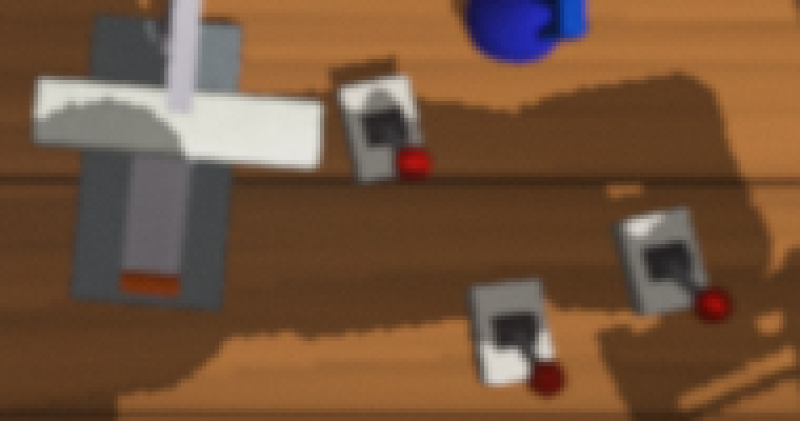

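View pics/cropS.png

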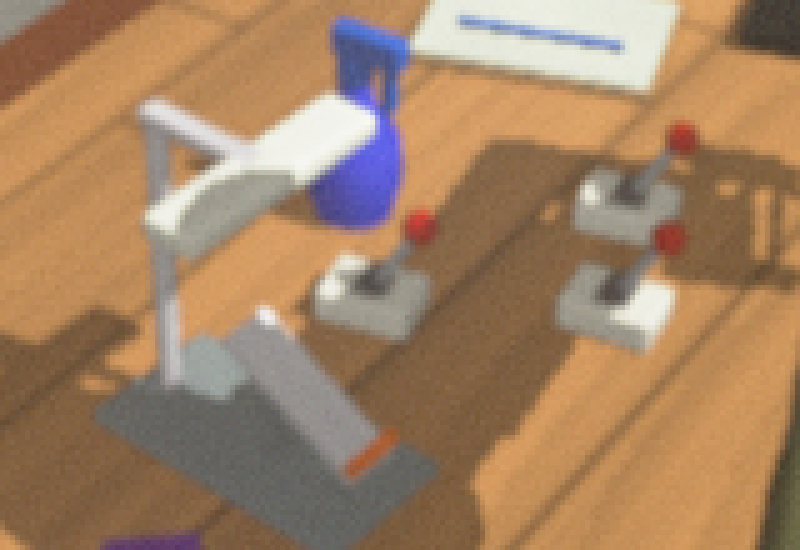

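The nearest switch to the base is B, at top-view pixel (392,249), about 561 mm away against about 656–662 mm for (360,200) and (429,233). The crop confirms it: a white block with a red ball leaning towards the robot. The real seed box is the blue one at (197,246).

```bash
python3 - <<'E'
from h import *
import pickle
T=pickle.load(open('top.pkl','rb'));S=pickle.load(open('side.pkl','rb'))
t=lambda p:np.array(p,float)/(800/190)+[270,170]
s=lambda p:np.array(p,float)/5+[220,140]
W=lambda n,p,z:print(n,onz(T,t(p),z).round(1).tolist())
sw=onz(T,t([(470,287),(541,281),(553,380),(483,386)]),25);print('sw',sw.mean(0),(sw[0]+sw[1]-sw[2]-sw[3]).round(1))
ft=onz(T,t([(95,15),(242,22),(222,311),(70,298)]),12);d=ft[0]+ft[1]-ft[2]-ft[3];print('foot',ft.round(),ft.mean(0),np.arctan2(d[1],d[0]))
lb=onz(T,t([(35,77),(322,100),(320,170),(35,143)]),232);d=lb[0]+lb[3]-lb[1]-lb[2];print('lamp',lb.round(),lb.mean(0),np.arctan2(-d[0],d[1]))
print('stop top centre',two(T,t((150,283)),S,s((371,453))))
print('ball',two(T,t((547,378)),S,s((669,238))))
k=blobs(T,(105,150,60),(125,255,255))[0]; 
print('box2',two(T,cen(k),S,[235.4,303.9]))
E
```

```text
sw [ 481.36989022 -299.74143591   25.        ] [139.6  13.7   0. ]
foot [[ 713.   -5.   12.]
 [ 708. -112.   12.]
 [ 497.  -96.   12.]
 [ 506.   13.   12.]] [606.01235969 -50.01319712  12.        ] -0.08219697590671801
lamp [[ 629.   35.  232.]
 [ 616. -135.  232.]
 [ 574. -133.  232.]
 [ 590.   35.  232.]] [602.52703701 -49.49188938 232.        ] -0.08640059689637762
stop top centre (array([517.46446322, -41.4041172 ,  45.05535453]), np.float64(4.501650599576523))
ball (array([ 452.66592257, -306.08575619,   80.4544588 ]), np.float64(3.891372604471807))
box2 (array([490.17339755, 281.57285209,  33.41960674]), np.float64(2.6631270125609796))
```

Request:
{"name": "jog_arm", "arguments": {"series": [[0.35, 1, 0, 0, 0, 0, 0], [0.35, 1, 0, 0, 0, 0, 0], [0.35, 1, 0, 0, 0, 0, 0], [0.35, 1, 0, 0, 0, 0, 0]], "grip_force": 20}}

```text
clock: 0.43
eef_pos: [260.3, -380.8, 213.3]
eef_rot: [-3.14, -0.001, 0.408]
wrist_force: [0.1, -0.7, 0.6]
finger_gap: 93.8
finger_force: 0.0
```

Request:
{"name": "jog_arm", "arguments": {"series": [[0.35, 1, 0, 0, 0, 0, 0], [0.35, 1, 0, 0, 0, 0, 0], [0.35, 1, 0, 0, 0, 0, 0], [0.35, 1, 0, 0, 0, 0, 0]]}}

```text
clock: 0.77
eef_pos: [302.2, -261.0, 213.4]
eef_rot: [-3.141, -0.001, 0.409]
wrist_force: [-1.0, -0.9, 0.6]
finger_gap: 94.1
finger_force: 0.0
```

Request:
{"name": "jog_arm", "arguments": {"series": [[0.35, 1, 0, 0, 0, 0, 0], [0.35, 1, 0, 0, 0, 0, 0], [0.35, 1, 0, 0, 0, 0, 0], [0.35, 1, 0, 0, 0, 0, 0]]}}

```text
clock: 1.1
eef_pos: [344.4, -140.7, 213.5]
eef_rot: [-3.141, -0.001, 0.411]
wrist_force: [-1.4, -0.1, -0.1]
finger_gap: 94.0
finger_force: 0.0
```

Request:
{"name": "jog_arm", "arguments": {"series": [[0.35, 1, 0, 0, 0, 0, 0], [0.35, 1, 0, 0, 0, 0, 0], [0.35, 1, 0, 0, 0, 0, 0], [0.35, 1, 0, 0, 0, 0, 0]]}}

```text
clock: 1.43
eef_pos: [386.3, -20.7, 213.4]
eef_rot: [-3.141, -0.001, 0.411]
wrist_force: [-0.4, -0.4, 0.7]
finger_gap: 94.2
finger_force: 0.0
```

Request:
{"name": "jog_arm", "arguments": {"series": [[0.3, 1, 0, 0, 0, 0, 0], [0.3, 1, 0, 0, 0, 0, 0], [0.3, 1, 0, 0, 0, 0, 0], [0.3, 1, 0, 0, 0, 0, 0]]}}

```text
clock: 1.77
eef_pos: [422.1, 99.1, 213.2]
eef_rot: [-3.141, -0.0, 0.41]
wrist_force: [0.4, -0.4, 0.4]
finger_gap: 93.7
finger_force: 0.0
```

Request:
{"name": "jog_arm", "arguments": {"series": [[0.3, 0.75, 0, 0, 0, -0.07, 0], [0.3, 0.75, 0, 0, 0, -0.137, 0], [0.3, 0.75, 0, 0, 0, -0.137, 0], [0.3, 0.75, 0, 0, 0, -0.137, 0], [0.3, 0.75, 0, 0, 0, -0.137, 0]]}}

```text
clock: 2.18
eef_pos: [457.2, 184.3, 212.8]
eef_rot: [3.141, 0.001, 0.192]
wrist_force: [-0.5, -0.1, -0.7]
finger_gap: 94.0
finger_force: 0.0
```

Request:
{"name": "jog_arm", "arguments": {"series": [[0.27, 0.75, 0, 0, 0, 0, 0], [0.27, 0.75, 0, 0, 0, 0, 0], [0.27, 0.75, 0, 0, 0, 0, 0], [0.27, 0.75, 0, 0, 0, 0, 0]]}}

```text
clock: 2.52
eef_pos: [490.0, 275.3, 212.9]
eef_rot: [3.141, 0.001, 0.192]
wrist_force: [-0.4, -1.0, -0.2]
finger_gap: 93.9
finger_force: 0.0
```

```bash
python3 - <<'E'
from h import *
c=snap('wrist'); cv2.imwrite('pics/w1.png',c['frame'][:,:,::-1]); print(c['s']['eef_pos'],c['s']['eef_rot'],np.round(c['hand_eye'],3).tolist())
for k in blobs(c,(105,150,40),(125,255,255),300):
    r=cv2.minAreaRect(onz(c,k[:,0,:],40)[:,:2].astype(np.float32)); print(cen(k),cv2.contourArea(k),r)
E
```

```text
[490.04709015 275.25720253 212.89119795] [3.14149031e+00 7.11769085e-04 1.92094740e-01] [[0.0, -0.967, -0.256, 72.887], [1.0, 0.0, -0.0, 0.194], [0.0, -0.256, 0.967, -171.91], [0.0, 0.0, 0.0, 1.0]]
[271.93980773 192.73126502] 4577.0 ((489.19793701171875, 281.7276611328125), (117.34339141845703, 57.895206451416016), 10.417570114135742)
```

View pics/w1.png

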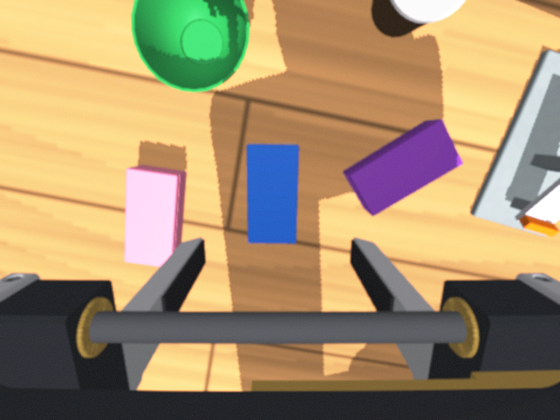

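The wrist view shows the blue box at (272,193), clear of the pink one at (155,215) and the purple one at (403,167). Both fingers have room, so I'm descending.

Request:
{"name": "jog_arm", "arguments": {"series": [[-0.005, 0.048, -0.3, 0, 0, -0.005, 0], [-0.005, 0.048, -0.6, 0, 0, -0.005, 0], [-0.005, 0.048, -0.85, 0, 0, -0.005, 0], [-0.005, 0.048, -0.85, 0, 0, -0.005, 0]]}}

```text
clock: 2.9
eef_pos: [486.5, 277.2, 106.3]
eef_rot: [3.139, 0.008, 0.181]
wrist_force: [-0.6, -0.4, -0.6]
finger_gap: 94.2
finger_force: 0.0
```

Request:
{"name": "jog_arm", "arguments": {"series": [[0, 0, -0.2, 0, 0, 0, 0], [0, 0, -0.4, 0, 0, 0, 0], [0, 0, -0.6, 0, 0, 0, 0], [0, 0, -0.8, 0, 0, 0, 0], [0, 0, -0.8, 0, 0, 0, 0]]}}

```text
clock: 3.32
eef_pos: [487.9, 278.5, 13.5]
eef_rot: [3.14, 0.004, 0.182]
wrist_force: [-0.0, -1.2, -1.1]
finger_gap: 94.0
finger_force: 0.0
```

Request:
{"name": "jog_arm", "arguments": {"series": [[0, 0, 0, 0, 0, 0, 0.6], [0, 0, 0, 0, 0, 0, 0.6], [0, 0, 0, 0, 0, 0, 0.6], [0, 0, 0, 0, 0, 0, 0.6], [0, 0, 0, 0, 0, 0, 0.6], [0, 0, 0, 0, 0, 0, 0.6], [0, 0, 0, 0, 0, 0, 0.6], [0, 0, 0, 0, 0, 0, 0.6]], "grip_force": 20}}

```text
clock: 3.98
eef_pos: [489.2, 280.7, 16.3]
eef_rot: [-3.141, -0.001, 0.183]
wrist_force: [-2.9, -0.2, 6.8]
finger_gap: 59.7
finger_force: 20.0
```

Request:
{"name": "jog_arm", "arguments": {"series": [[0, 0, 0.25, 0, 0, 0, 0.6], [-0.1, -0.1, 0.5, 0, 0, 0, 0.6], [-0.2, -0.3, 0.75, 0, 0, 0, 0.6], [-0.3, -0.6, 1, 0, 0, 0, 0.6], [-0.4, -0.9, 1, 0, 0, 0, 0.6], [-0.4, -0.9, 1, 0, 0, 0, 0.6]]}}

```text
clock: 4.48
eef_pos: [439.7, 168.7, 137.1]
eef_rot: [3.141, -0.002, 0.181]
wrist_force: [-0.5, 0.4, -1.5]
finger_gap: 59.7
finger_force: 20.0
```

Request:
{"name": "jog_arm", "arguments": {"series": [[-0.05, -0.3, 0.2, 0, 0, -0.04, 0.6], [-0.1, -0.6, 0.4, 0, 0, -0.08, 0.6], [-0.1, -0.9, 0.5, 0, 0, -0.12, 0.6], [-0.1, -1, 0.5, 0, 0, -0.17, 0.6], [-0.1, -1, 0.5, 0, 0, -0.17, 0.6]]}}

```text
clock: 4.9
eef_pos: [429.1, 50.3, 196.2]
eef_rot: [3.141, -0.002, -0.092]
wrist_force: [-0.2, 0.8, -1.6]
finger_gap: 60.0
finger_force: 20.0
```

Request:
{"name": "jog_arm", "arguments": {"series": [[0, -0.2, 0, 0, -0.07, 0, 0.6], [0, -0.4, 0, 0, -0.14, 0, 0.6], [0, -0.6, 0, 0, -0.21, 0, 0.6], [0, -0.77, 0, 0, -0.28, 0, 0.6], [0, -0.77, 0, 0, -0.332, 0, 0.6], [0, -0.77, 0, 0, -0.332, 0, 0.6], [0, -0.77, 0, 0, -0.332, 0, 0.6], [0, -0.77, 0, 0, -0.332, 0, 0.6]]}}

```text
clock: 5.57
eef_pos: [429.3, -39.3, 195.7]
eef_rot: [-3.093, -0.517, -0.095]
wrist_force: [0.2, -0.6, -1.9]
finger_gap: 59.6
finger_force: 20.0
```

```bash
python3 - <<'E'
from h import *
import pickle
c=snap('wrist'); pickle.dump(c,open('w2.pkl','wb')); cv2.imwrite('pics/w2.png',c['frame'][:,:,::-1]); print(c['s']['eef_pos'],c['s']['eef_rot'],c['s']['joints'].round(2))
E
```

```text
[429.33868287 -39.33059119 195.68425254] [-3.09340953 -0.51732194 -0.09539878] [-0.25 -0.23  2.2   0.2   0.68  1.28]
```

View pics/w2.png

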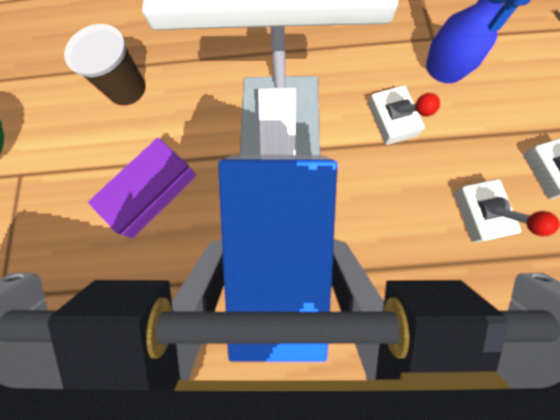

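The wrist view shows the box held in line with the board. The board's upper end is at about (277,90) and the foot spans about x = 242–318 px. I'll refine the board line from this.

```bash
python3 - <<'E'
from h import *
import pickle
c=pickle.load(open('w2.pkl','rb')); g=c['frame'].astype(int).sum(2)//3
for r in (96,105,115,130,145): print(r,g[r,236:324].tolist())
print('col270',g[70:110,270].tolist())
for x,uv in ((112,[277,89.5]),): print(onz(c,uv,101)); 
print(onz(c,[[258,89.5],[296.5,89.5]],101).round(1).tolist())
print('foot',onz(c,[[242,100],[319,100]],12).round(1).tolist())
E
```

```text
96 [185, 185, 186, 185, 186, 181, 175, 179, 193, 201, 201, 204, 202, 202, 202, 200, 199, 183, 146, 123, 117, 133, 208, 255, 255, 255, 255, 255, 255, 255, 255, 255, 255, 255, 255, 255, 255, 255, 255, 255, 255, 255, 255, 255, 255, 255, 255, 255, 255, 255, 255, 255, 255, 255, 255, 255, 255, 255, 255, 251, 224, 204, 200, 202, 201, 202, 201, 202, 201, 202, 201, 201, 202, 203, 204, 204, 203, 202, 202, 201, 195, 186, 178, 173, 171, 172, 172, 174]
105 [167, 175, 174, 176, 176, 169, 157, 172, 192, 197, 196, 198, 197, 196, 192, 197, 195, 196, 178, 143, 120, 126, 181, 251, 255, 255, 255, 255, 255, 255, 255, 255, 255, 255, 255, 255, 255, 255, 255, 255, 255, 255, 255, 255, 255, 255, 255, 255, 255, 255, 255, 255, 255, 255, 255, 255, 255, 255, 255, 252, 225, 202, 200, 200, 200, 200, 198, 199, 197, 199, 198, 199, 200, 200, 201, 200, 201, 200, 202, 202, 199, 197, 194, 186, 182, 181, 181, 183]
115 [114, 113, 112, 114, 111, 109, 112, 120, 119, 119, 118, 117, 115, 118, 117, 117, 116, 117, 116, 116, 119, 121, 161, 242, 255, 255, 255, 255, 255, 255, 255, 255, 255, 255, 255, 255, 255, 255, 255, 255, 255, 2
[... 770 characters left out ...]
17, 119, 118, 119, 120, 123, 133, 158, 181, 188, 188, 186, 184, 183, 180, 184, 184, 183, 182, 183, 181, 184, 185, 185, 184, 183, 181, 183, 184, 184, 184, 185, 184, 185, 189, 189, 190, 185, 185, 185, 187, 171, 148, 124, 120, 119, 121, 121, 120, 120, 121, 121, 121, 119, 122, 119, 127, 154, 185, 199, 198, 197, 200, 198, 197, 193, 190, 188, 188, 189, 188]
col270 [117, 118, 116, 122, 138, 160, 175, 189, 198, 200, 197, 198, 199, 198, 199, 199, 198, 207, 235, 254, 255, 255, 255, 255, 255, 255, 255, 255, 255, 255, 255, 255, 255, 255, 255, 255, 255, 255, 255, 255]
[[620.46485261 -49.02134408 101.        ]]
[[622.7, -28.1, 101.0], [618.3, -70.4, 101.0]]
foot [[675.7, 1.6, 12.0], [664.5, -108.4, 12.0]]
```

```bash
cat >> h.py <<'E'
O=np.array([527.5,-42,45]); RB=Ro.from_euler('xyz',[0,-np.pi/6,-0.09]); RT=RB*Ro.from_euler('x',np.pi)
def place(x,z,y=0,h=16.3):   # TCP for box origin at board (x,y,z)
    return O+RB.apply([x,y,z+h])
def delta(p,rot=RT):
    s=manip.read_state(); r=Ro.from_euler('xyz',s['eef_rot'])
    return ((np.array(p)-s['eef_pos'])/120).round(3).tolist()+((rot*r.inv()).as_rotvec()/(np.pi/2)).round(3).tolist()
def inboard(): # tool in board frame
    s=manip.read_state(); return RB.inv().apply(s['eef_pos']-O).round(1), np.degrees((RB.inv()*Ro.from_euler('xyz',s['eef_rot'])*Ro.from_euler('x',np.pi).inv()).as_rotvec()).round(1)
E
python3 - <<'E'
from h import *
for a in ((20,50),(66,30),(66,10),(66,1)): print(a,delta(place(*a)))
E
```

```text
(20, 50) [0.685, -0.011, -0.694, -0.027, -0.001, -0.012]
(66, 30) [1.099, -0.048, -0.646, -0.027, -0.001, -0.012]
(66, 10) [1.182, -0.055, -0.791, -0.027, -0.001, -0.012]
(66, 1) [1.219, -0.059, -0.856, -0.027, -0.001, -0.012]
```

Request:
{"name": "jog_arm", "arguments": {"series": [[0.2, 0, -0.2, -0.027, -0.001, -0.012, 0.6], [0.4, 0, -0.4, -0.027, -0.001, -0.012, 0.6], [0.6, -0.01, -0.6, -0.027, -0.001, -0.012, 0.6], [0.685, -0.011, -0.694, -0.027, -0.001, -0.012, 0.6], [0.8, -0.02, -0.68, -0.027, -0.001, -0.012, 0.6], [0.9, -0.03, -0.67, -0.027, -0.001, -0.012, 0.6], [0.97, -0.04, -0.65, -0.027, -0.001, -0.012, 0.6], [0.97, -0.04, -0.65, -0.027, -0.001, -0.012, 0.6]]}}

```text
clock: 6.28
eef_pos: [546.9, -44.3, 117.7]
eef_rot: [3.141, -0.525, -0.09]
wrist_force: [-0.5, -0.7, -1.2]
finger_gap: 60.0
finger_force: 20.0
```

```bash
python3 - <<'E'
from h import *
print(inboard())
for a in ((64,30),(64,10),(64,1)): print(a,delta(place(*a)))
for n in ('top','side'):
    c=snap(n); f=c['frame']; a=f[170:260,250:370] if n=='top' else f[150:260,210:330]
    cv2.imwrite(f'pics/{n}1.png',cv2.resize(a,None,fx=5,fy=5,interpolation=3)[:,:,::-1])
E
```

```text
(array([53.3, -0.5, 53.1]), array([-0. , -0.1, -0. ]))
(64, 30) [0.106, -0.005, -0.005, 0.0, 0.001, 0.0]
(64, 10) [0.189, -0.013, -0.149, 0.0, 0.001, 0.0]
(64, 1) [0.226, -0.016, -0.214, 0.0, 0.001, 0.0]
```

View pics/side1.png

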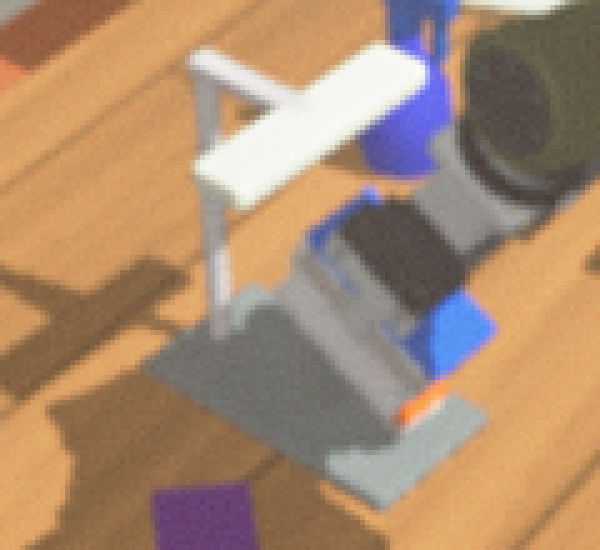

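The side view shows the box parallel to the board, over it and clear of the lamp bar. The stop at about (425,403) in the crop is below its lower end. Next I lower it square to the slope.

Request:
{"name": "jog_arm", "arguments": {"series": [[0.06, -0.003, 0, 0, 0.001, 0, 0.6], [0.12, -0.005, 0.003, 0, 0.001, 0, 0.6], [0.16, -0.009, -0.07, 0, 0.001, 0, 0.6], [0.203, -0.013, -0.141, 0, 0.001, 0, 0.6], [0.203, -0.013, -0.141, 0, 0.001, 0, 0.6], [0.203, -0.013, -0.141, 0, 0.001, 0, 0.6]]}}

```text
clock: 6.88
eef_pos: [569.7, -46.3, 100.3]
eef_rot: [3.141, -0.523, -0.092]
wrist_force: [-0.6, -0.8, -2.5]
finger_gap: 59.8
finger_force: 20.0
```

Request:
{"name": "jog_arm", "arguments": {"series": [[0.008, 0, -0.014, 0, 0, 0, 0.6], [0.016, 0, -0.028, 0, 0, 0, 0.6], [0.024, 0, -0.042, 0, 0, 0, 0.6], [0.024, 0, -0.042, 0, 0, 0, 0.6], [0.024, 0, -0.042, 0, 0, 0, 0.6]]}}

```text
clock: 7.3
eef_pos: [572.5, -46.3, 95.5]
eef_rot: [3.141, -0.523, -0.092]
wrist_force: [-0.5, 0.7, -2.1]
finger_gap: 59.8
finger_force: 20.0
```

```bash
python3 - <<'E'
from h import *
print(inboard(), RB.inv().apply(manip.read_state()['wrist_force']))
E
```

```text
(array([64.4, -0.2, 21.1]), array([-0.1,  0. , -0.1])) [-1.52374707  0.64059575 -1.59920275]
```

Request:
{"name": "jog_arm", "arguments": {"series": [[0.008, 0, -0.014, 0, 0, 0, 0.6], [0.008, 0, -0.014, 0, 0, 0, 0.6], [0.008, 0, -0.014, 0, 0, 0, 0.6]]}}

```text
clock: 7.55
eef_pos: [573.5, -46.3, 93.7]
eef_rot: [3.141, -0.523, -0.092]
wrist_force: [-0.3, 0.3, -1.6]
finger_gap: 59.6
finger_force: 20.0
```

Request:
{"name": "jog_arm", "arguments": {"series": [[0.006, 0, -0.011, 0, 0, 0, 0.6], [0.006, 0, -0.011, 0, 0, 0, 0.6], [0.006, 0, -0.011, 0, 0, 0, 0.6]]}}

```text
clock: 7.8
eef_pos: [574.2, -46.3, 92.4]
eef_rot: [3.141, -0.523, -0.092]
wrist_force: [0.6, 0.1, -1.7]
finger_gap: 59.9
finger_force: 20.0
```

Request:
{"name": "jog_arm", "arguments": {"series": [[0.006, 0, -0.011, 0, 0, 0, 0.6], [0.006, 0, -0.011, 0, 0, 0, 0.6], [0.006, 0, -0.011, 0, 0, 0, 0.6]]}}

```text
clock: 8.05
eef_pos: [575.0, -46.5, 91.8]
eef_rot: [3.141, -0.524, -0.092]
wrist_force: [-9.3, -0.5, 8.0]
finger_gap: 59.8
finger_force: 20.0
```

Contact with the face, about 11 N. I'll ease off slightly and slide down to the stop.

Request:
{"name": "jog_arm", "arguments": {"series": [[-0.003, 0, 0.005, 0, 0, 0, 0.6], [-0.014, 0.001, -0.001, 0, 0, 0, 0.6], [-0.014, 0.001, -0.001, 0, 0, 0, 0.6]]}}

```text
clock: 8.3
eef_pos: [573.0, -46.2, 90.8]
eef_rot: [3.141, -0.523, -0.092]
wrist_force: [-0.1, 0.1, -2.5]
finger_gap: 59.9
finger_force: 20.0
```

Request:
{"name": "jog_arm", "arguments": {"series": [[-0.011, 0.001, -0.006, 0, 0, 0, 0.6], [-0.011, 0.001, -0.006, 0, 0, 0, 0.6], [-0.011, 0.001, -0.006, 0, 0, 0, 0.6]]}}

```text
clock: 8.55
eef_pos: [571.8, -46.0, 90.2]
eef_rot: [3.141, -0.523, -0.092]
wrist_force: [0.1, -0.1, -2.6]
finger_gap: 59.9
finger_force: 20.0
```

Request:
{"name": "jog_arm", "arguments": {"series": [[-0.011, 0.001, -0.006, 0, 0, 0, 0.6], [-0.011, 0.001, -0.006, 0, 0, 0, 0.6], [-0.011, 0.001, -0.006, 0, 0, 0, 0.6]]}}

```text
clock: 8.8
eef_pos: [570.6, -45.9, 89.5]
eef_rot: [3.141, -0.523, -0.092]
wrist_force: [1.1, -0.6, -2.5]
finger_gap: 59.7
finger_force: 20.0
```

```bash
python3 - <<'E'
from h import *
print(inboard(), RB.inv().apply(manip.read_state()['wrist_force']))
E
```

```text
(array([59.7, -0.1, 17. ]), array([-0.1,  0. , -0.1])) [-0.21082043 -0.50509031 -2.72954767]
```

Request:
{"name": "jog_arm", "arguments": {"series": [[-0.011, 0.001, -0.006, 0, 0, 0, 0.6], [-0.011, 0.001, -0.006, 0, 0, 0, 0.6], [-0.011, 0.001, -0.006, 0, 0, 0, 0.6]]}}

```text
clock: 9.05
eef_pos: [569.2, -45.8, 88.8]
eef_rot: [3.141, -0.523, -0.092]
wrist_force: [-0.4, -0.3, -2.0]
finger_gap: 59.8
finger_force: 20.0
```

Request:
{"name": "jog_arm", "arguments": {"series": [[-0.011, 0.001, -0.006, 0, 0, 0, 0.6], [-0.011, 0.001, -0.006, 0, 0, 0, 0.6], [-0.011, 0.001, -0.006, 0, 0, 0, 0.6]]}}

```text
clock: 9.3
eef_pos: [568.6, -45.8, 88.8]
eef_rot: [3.141, -0.525, -0.092]
wrist_force: [4.1, 0.9, 0.5]
finger_gap: 59.7
finger_force: 20.0
```

The stop is felt (about 5 N along the slope). Releasing, then checking.

Request:
{"name": "jog_arm", "arguments": {"series": [[0.002, 0, -0.004, 0, 0, 0, 0.6], [0.002, 0, -0.004, 0, 0, 0, 0.6], [0.002, 0, -0.004, 0, 0, 0, 0.15], [0.002, 0, -0.004, 0, 0, 0, 0.15], [0.002, 0, -0.004, 0, 0, 0, 0.15], [0.002, 0, -0.004, 0, 0, 0, 0.15], [0.002, 0, -0.004, 0, 0, 0, 0.15], [0.002, 0, -0.004, 0, 0, 0, 0.15]]}}

```text
clock: 9.97
eef_pos: [568.1, -45.7, 87.5]
eef_rot: [3.141, -0.523, -0.092]
wrist_force: [-0.4, 0.8, -0.5]
finger_gap: 79.9
finger_force: 0.0
```

```bash
python3 - <<'E'
from h import *
import pickle
c=snap('wrist'); pickle.dump(c,open('w3.pkl','wb'));s=snap('side'); print(inboard())
n=RB.apply([0,0,1]); q=O+40*n
k=blobs(c,(105,150,40),(125,255,255),300)[0]; o,d=ray(c,k[:,0,:]); P=o+d*(((q-o)@n)/(d@n))[:,None]
p=RB.inv().apply(P-O); print(cv2.minAreaRect(p[:,:2].astype(np.float32)))
a=cv2.resize(c['frame'],(480,360)); b=cv2.resize(s['frame'][170:260,230:310],(320,360),interpolation=3)
cv2.imwrite('pics/w3.png',np.hstack([a,b])[:,:,::-1])
E
```

```text
(array([56.6, -0. , 16.5]), array([-0.1,  0. , -0.1]))
((74.34526062011719, -0.5068073272705078), (59.27556610107422, 86.89164733886719), 89.81072235107422)
```

View pics/w3.png

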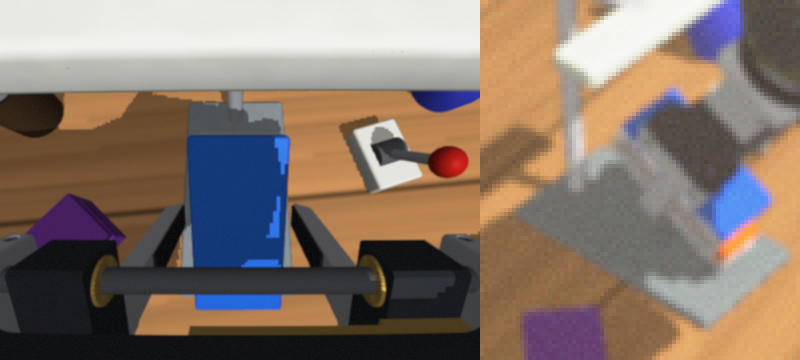

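The wrist and side pictures show the box flat on the board, centred, lower end on the orange stop, with the fingers clear of it. Retreating square to the slope.

Request:
{"name": "jog_arm", "arguments": {"series": [[-0.06, 0.005, 0.1, 0, 0, 0, 0], [-0.12, 0.011, 0.21, 0, 0, 0, 0], [-0.25, 0.023, 0.43, 0, 0, 0, 0], [-0.37, 0.033, 0.65, 0, 0, 0, 0], [-0.45, 0.04, 0.78, 0, 0, 0, 0], [-0.45, 0.04, 0.78, 0, 0, 0, 0]]}}

```text
clock: 10.57
eef_pos: [514.3, -41.0, 184.8]
eef_rot: [3.141, -0.529, -0.091]
wrist_force: [-0.2, -0.6, 0.7]
finger_gap: 93.9
finger_force: 0.0
```

Request:
{"name": "jog_arm", "arguments": {"series": [[-0.3, 0, 0, 0, 0.05, 0, 1], [-0.6, 0, 0, 0, 0.12, 0, 1], [-0.8, -0.3, 0, 0, 0.19, 0, 1], [-0.8, -0.6, 0, 0, 0.26, 0, 1], [-0.8, -0.9, 0, 0, 0.33, 0, 1], [-0.8, -1, 0, 0, 0.333, 0, 1], [-0.8, -1, 0, 0, 0.333, 0, 1]]}}

```text
clock: 11.15
eef_pos: [418.6, -163.0, 179.6]
eef_rot: [3.096, -0.0, -0.082]
wrist_force: [-0.5, 1.1, -0.7]
finger_gap: 50.8
finger_force: 0.0
```

Request:
{"name": "jog_arm", "arguments": {"series": [[0, -0.3, 0, 0, 0, 0, 1], [0, -0.6, 0, 0, 0, 0, 1], [0, -0.8, 0, 0, 0, 0, 1], [0, -0.8, 0, 0, 0, 0, 1]]}}

```text
clock: 11.48
eef_pos: [418.1, -259.0, 180.5]
eef_rot: [3.095, -0.003, -0.081]
wrist_force: [0.5, -0.1, 0.4]
finger_gap: 24.0
finger_force: 0.0
```

```bash
python3 - <<'E'
from h import *
c=snap('wrist'); cv2.imwrite('pics/w4.png',c['frame'][:,:,::-1]); print(c['s']['eef_pos'],c['s']['finger_gap'])
t=snap('top')
for k in blobs(c,(0,180,80),(3,255,255),60)+blobs(c,(175,180,80),(180,255,255),60): print(cen(k),cv2.contourArea(k),onz(c,cen(k),86).round())
D=Ro.from_euler('xyz',[np.pi,0,0.1])
print(delta([405,-303,170],D))
E
```

```text
[ 418.08582327 -259.00883901  180.4654102 ] 24.003061490971632
[440.9815427  106.45592287] 605.0 [[ 502. -415.   86.]]
[317.50204082 173.48265306] 490.0 [[ 452. -303.   86.]]
[199.72089762   6.84899486] 356.5 [[ 591. -217.   86.]]
[-0.109, -0.39, -0.087, 0.029, 0.002, 0.115]
```

View pics/w4.png

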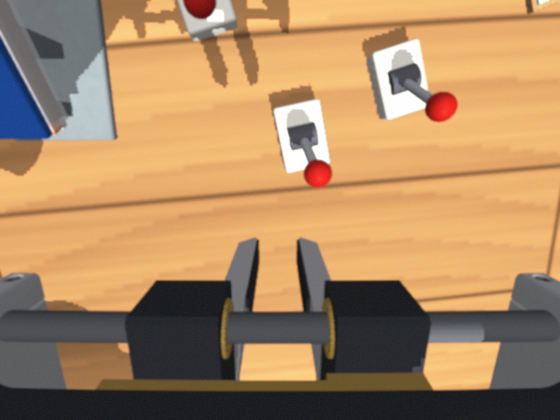

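The wrist view shows the target ball at (317,173), which maps to world (452,−303). Its block is at (302,135), with a decoy at (440,106) to the right. I'll go down on the robot side of the ball.

Request:
{"name": "jog_arm", "arguments": {"series": [[-0.109, -0.2, -0.087, 0.029, 0.002, 0.06, 1], [-0.109, -0.39, -0.087, 0.029, 0.002, 0.115, 1], [-0.109, -0.39, -0.087, 0.029, 0.002, 0.115, 1], [-0.109, -0.39, -0.35, 0.029, 0.002, 0.115, 1], [-0.109, -0.39, -0.6, 0.029, 0.002, 0.115, 1], [-0.109, -0.39, -0.88, 0.029, 0.002, 0.115, 1], [-0.109, -0.39, -0.88, 0.029, 0.002, 0.115, 1], [-0.109, -0.39, -0.88, 0.029, 0.002, 0.115, 1]]}}

```text
clock: 12.25
eef_pos: [405.1, -302.0, 75.5]
eef_rot: [-3.14, 0.002, 0.102]
wrist_force: [-0.1, 0.8, 0.3]
finger_gap: 0.6
finger_force: 0.0
```

Request:
{"name": "jog_arm", "arguments": {"series": [[0.12, 0.012, 0, 0, 0, 0, 1], [0.24, 0.024, 0, 0, 0, 0, 1], [0.36, 0.036, 0, 0, 0, 0, 1], [0.46, 0.046, 0, 0, 0, 0, 1], [0.56, 0.056, 0, 0, 0, 0, 1], [0.64, 0.064, 0, 0, 0, 0, 1], [0.7, 0.07, 0, 0, 0, 0, 1], [0.7, 0.07, 0, 0, 0, 0, 1]]}}

```text
clock: 12.92
eef_pos: [490.5, -295.0, 76.9]
eef_rot: [3.14, -0.001, 0.102]
wrist_force: [0.1, 0.4, 0.1]
finger_gap: 0.4
finger_force: 0.0
```

Request:
{"name": "jog_arm", "arguments": {"series": [[0.02, 0.002, 0, 0, 0, 0, 1], [0.04, 0.004, 0, 0, 0, 0, 1], [0.04, 0.004, 0, 0, 0, 0, 1]]}}

```text
clock: 13.17
eef_pos: [493.9, -294.9, 75.9]
eef_rot: [3.141, 0.0, 0.101]
wrist_force: [0.1, 0.0, 0.3]
finger_gap: 0.5
finger_force: 0.3
```

Request:
{"name": "jog_arm", "arguments": {"series": [[0.02, 0.002, 0, 0, 0, 0, 1], [0.03, 0.003, 0, 0, 0, 0, 1], [0.03, 0.003, 0, 0, 0, 0, 1]]}}

```text
clock: 13.42
eef_pos: [496.8, -294.7, 75.5]
eef_rot: [3.141, 0.002, 0.101]
wrist_force: [-6.6, -1.1, 2.5]
finger_gap: -0.0
finger_force: 3.3
```

Request:
{"name": "jog_arm", "arguments": {"series": [[0.012, 0.001, 0, 0, 0, 0, 1], [0.012, 0.001, 0, 0, 0, 0, 1], [0.012, 0.001, 0, 0, 0, 0, 1]]}}

```text
clock: 13.67
eef_pos: [497.2, -294.6, 75.4]
eef_rot: [-3.141, 0.005, 0.101]
wrist_force: [-14.5, -1.0, 6.7]
finger_gap: 0.3
finger_force: 7.1
```

Request:
{"name": "jog_arm", "arguments": {"series": [[-0.3, -0.03, 0, 0, 0, 0, 1], [-0.6, -0.06, 0.1, 0, 0, 0, 1], [-0.8, -0.08, 0.5, 0, 0, 0, 1], [-0.8, -0.08, 0.8, 0, 0, 0, 1], [-0.8, -0.08, 0.8, 0, 0, 0, 1]]}}

```text
clock: 14.08
eef_pos: [403.6, -305.8, 178.4]
eef_rot: [3.134, -0.006, 0.1]
wrist_force: [0.9, 0.2, 0.9]
finger_gap: 0.5
finger_force: 0.0
```

```bash
python3 - <<'E'
from h import *
t=snap('top');s=snap('side');w=snap('wrist')
for k in blobs(w,(0,180,80),(3,255,255),60): print(cen(k),onz(w,cen(k),83).round())
for k in blobs(t,(105,150,40),(125,255,255),100): print(cen(k))
a=cv2.resize(t['frame'][170:270,270:430],(480,300),interpolation=3);b=cv2.resize(s['frame'][170:260,230:310],(267,300),interpolation=3)
cv2.imwrite('pics/fin.png',np.hstack([a,b])[:,:,::-1])
E
```

```text
[278.30995475  79.64404223] [[ 518. -294.   83.]]
[418.93134952 116.74575829] [[ 502. -417.   83.]]
[307.73108747 223.47340426]
[395.04934542 171.1611279 ]
```

View pics/fin.png

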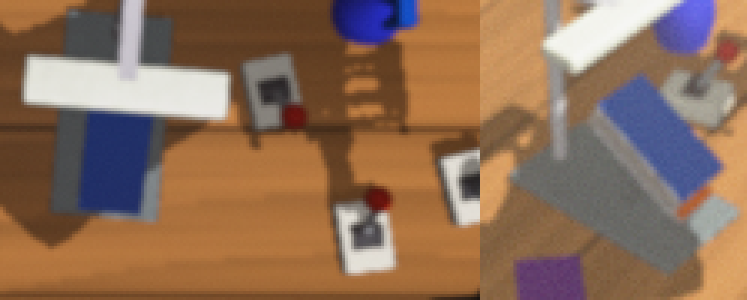

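The final picture shows the box flat and aligned on the board against the stop. The lever's ball is now at world x ≈ 518 mm, leaning away from the robot, so the switch is on. Handing in.

```bash
python3 -c "
from cell import manip
print(manip.sign_off())"
```

```text
the job is handed in; nothing more can be done
None
```

The seed box is seated on the board against the orange stop and released, the lamp lever is pushed over to its end stop, and the job was handed in after about 14 s; `sign_off` returned no verdict.

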